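# Sort the welded plate and the marking tools into their trays

## Robot

A 6-joint arm with a two-finger parallel gripper is mounted at the origin on a cart in front of the work surface, level with it; the furniture and walls round the work are solid. World frame = base frame: x ahead of the robot, y to its left, z up, the work surface at z = 0. Lengths are in mm, angles in rad, forces in N, time in s.
With the tool pointing down it reaches from about 275 to 1000 mm from the base axis. Payload 8.4 kg.
Tool frame: the origin (TCP) lies midway between the tips of the shut fingers; the grasp point (between the pads) lies 19 mm behind it; z points along the fingers, y is the line along which they close (so a half turn about z gives the same grasp; the last joint's range is limited). The gripper opens to 85 mm and grips with 20 to 120 N. Pads are 22 mm wide; open, the fingers measure 114 mm over their backs; the gripper's body (76 mm by 85 mm) begins 54 mm behind the grasp point. The pads swing forward as they close: fully open they stand 13 mm farther back than shut.
Start: joints at [-1.158, 0.353, 1.633, -0, 1.155, -0.002], TCP at [251.878, -572.001, 231.281] pointing down, gripper open.
Joint ranges: [-2.63, 2.63], [-0.92, 2.1], [0.06, 2.66], [-1.3, 4.44], [0, 2.69], [-3.02, 3.02]. Speed limits (rad/s): [2.22, 2.22, 2.79, 3.14, 3.14, 3.14].

## Interface

Orientations are given as [roll, pitch, yaw] about the fixed x, y, z axes, in that order (R = Rz(yaw) Ry(pitch) Rx(roll)).
In Python, from rig import monitor, imaging, r gives the robot as it stands.
- The arm moves only by the tool drive_tool, never from a script. Its argument "plan" is a list of rows, each an object of numbers: "x", "y", "z": the shift along the tool's x, y, z in units of 50 mm (1.0 is 50 mm); "ax", "ay", "az": the turn, a rotation vector about the tool's x, y, z in units of 6 degrees (1.0 is 6 degrees); "hand": the finger opening in mm, from 0 to 85.4. In form: [{"x": .., "y": .., "z": .., "ax": .., "ay": .., "az": .., "hand": ..}, ...]. A call has 1 to 8 rows; each row is the pose to reach, as a shift and turn from the pose commanded when the call began, along the tool's axes at that moment; what a row does not reach only later rows make up. A row lasts 1/10 s, in which the tool goes at most 50 mm and 8.59 degrees, less where a joint would pass 70% of its speed; a pose out of reach is approached as far as the arm can. A call with a gripper value outside its range is refused whole. The fingers move at their own pace and stop on an object; "grip_force" is the grip in N (left out, the last holds). Time passes only in rows, so rows that repeat a pose let the fingers close. It gives the time, the measured TCP pose, the force, the opening and the grip force at its end, in the units of the state.
- monitor.sense(): the state, without advancing time (a new reading comes with each control period).
- imaging.grab_frame(name): name is "scene" or "top"; returns the picture (480x640x3 uint8, red, green, blue); there is no depth.
- imaging.camera_info(name): a dict with "mtx" (3x3 intrinsics, pixels), "R" (3x3) and "t" (3): a world point X has camera coordinates R X + t. Camera axes: x right, y down, z forward; pixel columns grow to the right and rows downward; lengths in mm; the calibration is good to about 2 mm. A picture is of the moment at which its call begins. camera_info takes no time and is no camera call.
- r.sign_off(): hands the job in; it is judged then, once.
The state is a dict: "clock": time; "qpos": joint angles; "qvel": joint speeds; "joint_efforts": joint torques, N m; "eef_pos": TCP position; "tcp_rot": TCP orientation; "contact_force": force on the tool from outside, world axes, zero at the start; "wrist_torque": the same for the moment, N m; "opening": opening from 0.0 (shut) to 1.0 (fully open); "grasp_force": force on a finger pad.
Only numpy, scipy, OpenCV 4.12 (cv2) and the standard library are available. Lean on these libraries where they do the work, as an engineer would, in place of code of your own. Each camera call takes 0.05 s, during which the arm holds its last target. There are 200 camera calls.

## Task

Clear the welding table: put the welded practice plate into the red tray, and the two marking tools, the steel centre punch and the white soapstone holder, into the blue tray, each lying flat on the bottom of its tray. Leave the goggles, the pliers and the torch nozzles where they are.

Things in the scene. Friction and masses are not known exactly. Their poses are not given: they have to be found in the camera images.
- plate: welded practice plate: flat dark grey steel rectangle 50 x 100 mm, 6 mm thick, with a weld bead 2 mm high along the middle of its top, 0.24 kg, loose. Origin at the centre of its underside; x along the 50 mm width, y along the 100 mm length (the bead), z up. It can be gripped across the 50 mm width at its edges.
- punch: centre punch: straight steel rod 11 mm thick and 100 mm long with a pointed end, lying on the table, 0.06 kg, loose. Origin midway along it on its underside; y along its length, x across it, z up.
- soapstone: soapstone holder: thin whitish pen-like round metal holder 10 mm thick with a narrower flat stick of soapstone (8 mm wide, 4 mm thick) out of one end, 122 mm long in all, lying on the table, 0.03 kg, loose. Origin midway along it on its underside; y along its length (the stick is the last 25 mm at -y), x across it.
- red_tray: open red sheet-metal tray for welded plates, fixed to the table: outside 200 mm along its x, 130 mm along its y, 35 mm high, walls and bottom 3 mm thick. A white card in a steel holder is on its -x end. Origin at the centre of its underside, z up. It may stand on the left or the right of the table, the blue tray on the other side.
- blue_tray: open blue sheet-metal tray for marking tools, fixed to the table, same sizes and axes as the red one.
- goggles: black welding goggles with a blue strap, 86 x 181 x 30 mm, lying on the round steel turntable disc (top 19 mm above the table) behind the work; a bystander. Origin at the centre of its underside.
- pliers: blue-handled pliers, 40 x 174 x 12 mm, lying on the table beyond the left tray; a bystander. Origin at the centre of its underside.
- nozzle: brass torch nozzle, 23 mm wide and 52 mm high, standing at the near left corner of the table, next to a copper-coloured one that is fixed; a bystander. Origin at the centre of its underside.

How it is judged (in metres and radians):
At the end, for the whole second after the job is handed in: Plate in the red tray, punch and soapstone in the blue: centre within 85 mm of the tray middle lengthwise and 57 mm across, underside under 22 mm above the tray underside, within 13 degrees of level, at rest. Goggles, pliers and brass nozzle within 30 mm of their starts (x of plate in the frame of red_tray between -0.085 and 0.085 m and y of plate in the frame of red_tray between -0.057 and 0.057 m and z of plate in the frame of red_tray between -0.005 and 0.022 m and angle between plate's own y axis and vertical between 1.33 and 1.81 rad and linear speed of each of plate, punch, soapstone below 0.03 m/s and (angle between plate's own z axis and vertical below 0.24 rad or angle between plate's own z axis and vertical above 2.9 rad) and x of punch in the frame of blue_tray between -0.085 and 0.085 m and y of punch in the frame of blue_tray between -0.057 and 0.057 m and z of punch in the frame of blue_tray between -0.005 and 0.022 m and angle between punch's own y axis and vertical between 1.33 and 1.81 rad and x of soapstone in the frame of blue_tray between -0.085 and 0.085 m and y of soapstone in the frame of blue_tray between -0.057 and 0.057 m and z of soapstone in the frame of blue_tray between -0.005 and 0.022 m and angle between soapstone's own y axis and vertical between 1.33 and 1.81 rad); the robot touches nothing.
It fails at once if the goggles were moved more than 30 mm (distance of goggles from where it was at the start of the episode above 0.03 m).
It fails at once if the pliers were moved more than 30 mm (distance of pliers from where it was at the start of the episode above 0.03 m).
It fails at once if the brass nozzle was moved more than 30 mm (distance of nozzle from where it was at the start of the episode above 0.03 m).
It also fails if it takes over 54 s, if anything falls off the work surface, if the arm or the gripper's body presses on something with over 40 N, if the wrist force passes 120 N, or if a joint passes its speed limit or range.

## Working session

There is one attempt and no reset: what is moved stays moved. The work goes in short steps, Python scripts to look and compute and a tool call to move; the robot and the scene stay as the last step left them, time stands still between calls to the robot, and variables do not carry over. Pictures are saved under pics/ and viewed, at most 10 in all, crops included, and the job is handed in when it is done.

Besides the shell and the picture viewer there is one more tool, called after "Emit:" as name(argument=value, ...), one argument or row to a line, values as JSON. drive_tool: Moves the arm, as the interface text tells. Its arguments: {"type":"object","properties":{"plan":{"type":"array","items":{"type":"object","properties":{"x":{"type":"number"},"y":{"type":"number"},"z":{"type":"number"},"ax":{"type":"number"},"ay":{"type":"number"},"az":{"type":"number"},"hand":{"type":"number"}}}},"grip_force":{"type":"number"}},"required":["plan"]}

```bash
mkdir -p pics; cat > h.py <<'E'
import numpy as np, cv2
from rig import monitor, imaging, r
def snap(cam,name):
    im=imaging.grab_frame(cam); cv2.imwrite(f'pics/{name}.png',im[:,:,::-1]); return im
def px2w(cam,u,v,z):
    c=imaging.camera_info(cam);K=np.array(c['mtx']);R=np.array(c['R']);t=np.array(c['t'])
    d=R.T@np.linalg.inv(K)@[u,v,1];o=-R.T@t
    return o+d*(z-o[2])/d[2]
E
python3 - <<'E'
from h import *
snap('top','top0');snap('scene','scene0')
s=monitor.sense();print({k:np.round(v,3) for k,v in s.items()})
for c in('top','scene'):
    i=imaging.camera_info(c);print(-np.array(i['R']).T@i['t'],i['mtx'][0])
E
```

```text
{'clock': np.float64(0.1), 'qpos': array([-1.158,  0.354,  1.634,  0.   ,  1.155, -0.002]), 'qvel': array([ 0.002, -0.002, -0.002, -0.001, -0.001,  0.001]), 'joint_efforts': array([ 0.0000e+00, -6.0636e+01, -3.4282e+01, -0.0000e+00,  4.0000e-03,
        0.0000e+00]), 'eef_pos': array([ 251.716, -571.598,  230.602]), 'tcp_rot': array([-3.14 , -0.   ,  0.415]), 'contact_force': array([0.2  , 0.033, 0.211]), 'wrist_torque': array([-0.015,  0.023,  0.023]), 'grasp_force': np.float64(0.0), 'opening': np.float64(0.997)}
[434.20422004  19.71737856 943.9032692 ] [529.11545562   0.         318.5028446 ]
[-101.9276179  -337.34439482  477.19296311] [493.72105432   0.         319.76846532]
```

View pics/top0.png

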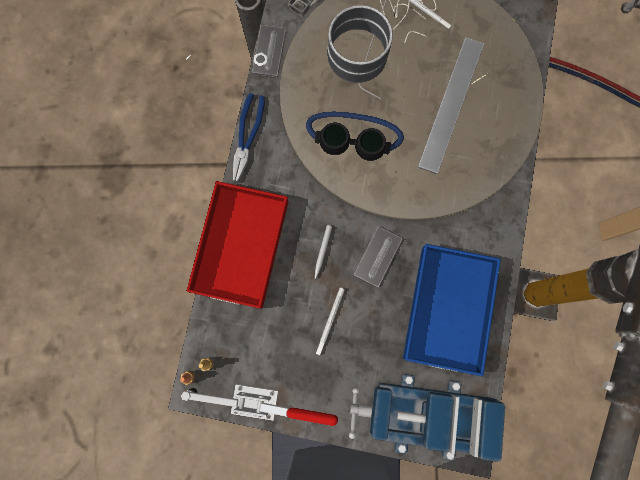

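View pics/scene0.png

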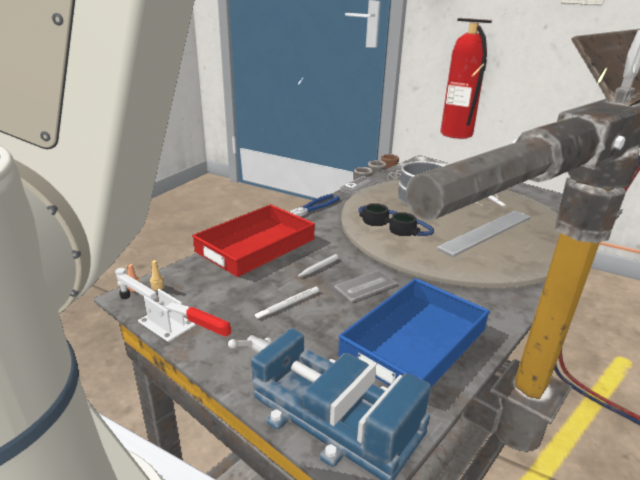

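Top view: the red tray is centred near (238,245) and the blue tray near (453,309). The punch runs (330,227)-(317,277), the soapstone (341,290)-(320,353), and the plate is near (379,256). There's a post and boom at the right, from (540,290) to (600,400). The vise and clamp are at the near edge.

```bash
python3 - <<'E'
from h import *
im=cv2.imread('pics/top0.png');
cv2.imwrite('pics/crop0.png',cv2.resize(im[215:365,300:420],None,fx=5,fy=4*1.0,interpolation=cv2.INTER_CUBIC)[:600])
P=lambda n,u,v,z,c='top':print(n,np.round(px2w(c,u,v,z)))
for n,u,v in [('redTL',217,183),('redTR',288,196),('redBR',262,307),('redBL',188,292),('blTL',424,244),('blTR',500,257),('blBR',483,375),('blBL',404,360)]:P(n,u,v,35)
for n,u,v in [('pun a',330,227),('pun b',317,277),('soap a',341,290),('soap b',320,353)]:P(n,u,v,6)
for n,u,v in [('pl',384,227),('pl',404,236),('pl',379,287),('pl',355,275)]:P(n,u,v,6)
P('gog',335,138,45);P('gog',372,144,45);P('noz',205,365,52);P('pliers',237,180,10);P('handle',335,418,50);P('vise',373,388,70);P('vise',503,400,70);P('viseR',500,460,70)
P('postbase',537,290,0);P('tabR',515,300,0)
# boom/post triangulation: elbow top px (597,268)?; scene elbow (598,120)
def tri(a,b):
    Ps=[]
    for c in('top','scene'):
        i=imaging.camera_info(c);Ps.append(np.array(i['mtx'])@np.c_[i['R'],i['t']])
    X=cv2.triangulatePoints(Ps[0],Ps[1],np.array(a,float),np.array(b,float));return (X[:3]/X[3]).ravel()
print('yellow top',tri((592,275),(585,235)))
for n,uv in [('pA',(330,227)),]:pass
# goggle top check, vise jaw
print('vise back R top',tri((503,400),(428,385)))
print('handle tip',tri((335,419),(229,328)))
E
```

```text
redTL [697. 210.  35.]
redTR [671.  84.  35.]
redBR [477. 129.  35.]
redBL [504. 257.  35.]
blTL [ 581. -152.   35.]
blTR [ 557. -282.   35.]
blBR [ 359. -240.   35.]
blBL [ 385. -110.   35.]
pun a [620.  10.   6.]
pun b [530.  35.   6.]
soap a [506.  -7.   6.]
soap b [397.  31.   6.]
pl [618. -87.   6.]
pl [ 601. -123.    6.]
pl [510. -75.   6.]
pl [532. -33.   6.]
gog [773.  -1.  45.]
gog [761. -66.  45.]
noz [382. 221.  52.]
pliers [709. 179.  10.]
handle [295.   8.  50.]
vise [344. -54.  70.]
vise [ 323. -259.   70.]
viseR [ 233. -248.   70.]
postbase [ 502. -355.    0.]
tabR [ 484. -315.    0.]
yellow top [ 509.58268416 -361.6130566   203.43138496]
vise back R top [ 322.49800119 -257.16320158   71.32539969]
handle tip [296.14258956   7.10314453  62.17108821]
```

View pics/crop0.png

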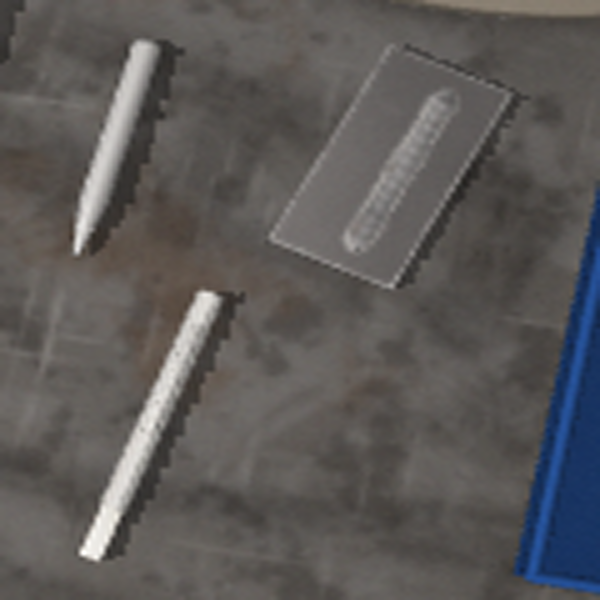

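```bash
python3 - <<'E'
from h import *
a=cv2.imread('pics/top0.png')[180:480,500:640];b=cv2.imread('pics/scene0.png')[0:300,390:640]
a=cv2.resize(a,None,fx=2,fy=2);b=cv2.resize(b,None,fx=2,fy=2)
cv2.imwrite('pics/crop1.png',np.hstack([a,b])[:600,:800])
P=lambda n,u,v,z,c='top':print(n,np.round(px2w(c,u,v,z)))
for z in(200,250,300,350,400):
    P(z,600,480,z);P(z,640,300,z);P(z,427,197,z,'scene');P(z,590,120,z,'scene')
i=imaging.camera_info('scene')
def pr(c,X):
    i=imaging.camera_info(c);p=np.array(i['mtx'])@(np.array(i['R'])@X+i['t']);return np.round(p[:2]/p[2]),round(p[2])
for z in(200,250,300,350):print(z,pr('scene',np.array([507,-358,z])),pr('top',np.array([507,-358,z])))
E
```

```text
200 [ 237. -338.  200.]
200 [ 471. -416.  200.]
200 [ 539. -166.  200.]
200 [1157. -343.  200.]
250 [ 250. -314.  250.]
250 [ 469. -387.  250.]
250 [ 423. -197.  250.]
250 [ 930. -342.  250.]
300 [ 263. -290.  300.]
300 [ 466. -358.  300.]
300 [ 308. -228.  300.]
300 [ 703. -341.  300.]
350 [ 276. -266.  350.]
350 [ 464. -328.  350.]
350 [ 192. -259.  350.]
350 [ 476. -340.  350.]
400 [ 290. -242.  400.]
400 [ 461. -299.  400.]
400 [  77. -290.  400.]
400 [ 249. -339.  400.]
200 (array([572., 240.]), 596) (array([595., 275.]), 741)
250 (array([584., 202.]), 572) (array([614., 271.]), 692)
300 (array([596., 161.]), 548) (array([636., 266.]), 642)
350 (array([610., 116.]), 524) (array([662., 261.]), 593)
```

View pics/crop1.png

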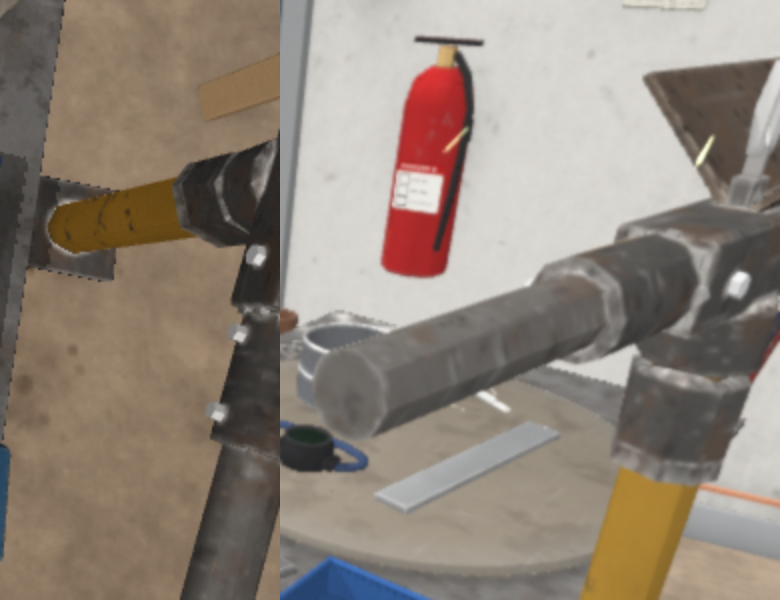

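Crops: the plate corners are at about (378.6,226), (402.6,238), (379,287) and (354,275) px, and both rods are clear. The boom is a pipe about 340 mm above the floor level of the table, running from the post towards the robot and ending near (205,-256). I'll rise over it before swinging.

```bash
cat >> h.py <<'E'
from scipy.spatial.transform import Rotation as Ro
def mv(x,y,z,yaw):
    "units from the present pose to a tool-down target"
    s=monitor.sense();a=Ro.from_euler('xyz',s['tcp_rot']);b=Ro.from_euler('xyz',[np.pi,0,yaw])
    d=a.inv().apply(np.array([x,y,z])-s['eef_pos'])/50;w=np.degrees((a.inv()*b).as_rotvec())/6
    return np.round(d,3),np.round(w,3)
E
python3 - <<'E'
from h import *
im=cv2.imread('pics/top0.png')
g=im.astype(int)
# rods by threshold
roi=(slice(215,365),slice(300,352))
m=(g[roi].min(2)>135).astype(np.uint8)
n,l,st,_=cv2.connectedComponentsWithStats(m)
for k in range(1,n):
    if st[k,4]<60:continue
    yx=np.argwhere(l==k);W=np.array([px2w('top',x+300,y+215,7)[:2] for y,x in yx])
    c,(wd,ht),ang=cv2.minAreaRect(W.astype(np.float32));ev,V=np.linalg.eigh(np.cov(W.T));a=V[:,1]*np.sign(V[0,1])
    print('rod',st[k,4],np.round(c,1),wd,ht,'theta',np.arctan2(a[1],a[0]))
C=np.array([px2w('top',u,v,6)[:2] for u,v in[(378.6,226.2),(402.6,238.2),(379,286.8),(354.2,274.8)]])
c,wh,ang=cv2.minAreaRect(C.astype(np.float32));print('plate',C.round(),C.mean(0),wh,ang,[np.arctan2(*(C[i]-C[j])[::-1]) for i,j in((0,3),(1,2))])
print('lift/retract',mv(190,-400,450,0.415), mv(170,-390,450,0.415))
E
```

```text
rod 232 [575.8  26.2] 8.191902160644531 99.13734436035156 theta -0.2743242083778157
rod 337 [452.5  13.7] 8.951728820800781 122.59355926513672 theta -0.36702657230842256
plate [[ 620.  -78.]
 [ 597. -120.]
 [ 511.  -75.]
 [ 533.  -31.]] [565.09085802 -75.90741615] (48.564849853515625, 98.75090026855469) 62.19200897216797 [np.float64(-0.48534087396048314), np.float64(-0.47958222708136167)]
lift/retract (array([ 0.253, -3.644, -4.383]), array([-0.012, -0.   , -0.002])) (array([-0.032, -3.988, -4.383]), array([-0.012, -0.   , -0.002]))
```

Emit:
drive_tool(
  plan=[
    {"z":-1},
    {"z":-2},
    {"z":-3},
    {"z":-4.4},
    {"z":-4.4},
    {"z":-4.4},
  ],
)

```text
invalid input
```

Emit:
drive_tool(
  plan=[
    {"y":-1},
    {"y":-2},
    {"y":-3},
    {"y":-3.6},
    {"y":-3.6},
    {"y":-3.6},
  ],
)

```text
invalid input
```

```bash
python3 - <<'E'
from h import *
s=monitor.sense();print(s['clock'],s['qpos'].round(2) if hasattr(s['qpos'],'round') else s['qpos'],s['eef_pos'],s['contact_force'])
print(mv(400,-160,450,0.0),mv(565,-76,450,-0.48))
E
```

```text
0.1 [-1.16  0.35  1.63  0.    1.16 -0.  ] [ 251.71558193 -571.59780449  230.60240832] [0.2004963  0.03302532 0.21116773]
(array([ 6.032, -6.345, -4.38 ]), array([-1.200e-02,  2.000e-03,  3.961e+00])) (array([ 9.729, -6.552, -4.379]), array([-1.200e-02,  5.000e-03,  8.544e+00]))
```

All seven fields seem to be required.

Emit:
drive_tool(
  plan=[
    {"x":0,"y":0,"z":-1,"ax":0,"ay":0,"az":0,"hand":85},
    {"x":0,"y":0,"z":-2,"ax":0,"ay":0,"az":0,"hand":85},
    {"x":0,"y":0,"z":-3,"ax":0,"ay":0,"az":0,"hand":85},
    {"x":0,"y":0,"z":-4.4,"ax":0,"ay":0,"az":0,"hand":85},
    {"x":0,"y":0,"z":-4.4,"ax":0,"ay":0,"az":0,"hand":85},
    {"x":0,"y":0,"z":-4.4,"ax":0,"ay":0,"az":0,"hand":85},
  ],
  grip_force=60,
)

```text
clock: 0.7
eef_pos: [252.3, -573.0, 455.2]
tcp_rot: [3.136, 0.0, 0.415]
contact_force: [0.7, -0.4, -0.4]
opening: 0.998
grasp_force: 0.0
```

Emit:
drive_tool(
  plan=[
    {"x":0,"y":-1,"z":0,"ax":0,"ay":0,"az":0,"hand":85},
    {"x":0,"y":-2,"z":0,"ax":0,"ay":0,"az":0,"hand":85},
    {"x":0,"y":-3,"z":0,"ax":0,"ay":0,"az":0,"hand":85},
    {"x":0,"y":-3.6,"z":0,"ax":0,"ay":0,"az":0,"hand":85},
    {"x":0,"y":-3.6,"z":0,"ax":0,"ay":0,"az":0,"hand":85},
  ],
)

```text
clock: 1.2
eef_pos: [177.9, -404.0, 450.6]
tcp_rot: [-3.14, -0.0, 0.415]
contact_force: [0.9, -0.1, 0.1]
opening: 0.995
grasp_force: 0.0
```

Emit:
drive_tool(
  plan=[
    {"x":1,"y":-0.5,"z":0,"ax":0,"ay":0,"az":0,"hand":85},
    {"x":2,"y":-1,"z":0,"ax":0,"ay":0,"az":1,"hand":85},
    {"x":3,"y":-1.4,"z":0,"ax":0,"ay":0,"az":2,"hand":85},
    {"x":4,"y":-1.9,"z":0,"ax":0,"ay":0,"az":3,"hand":85},
    {"x":5,"y":-2.4,"z":0,"ax":0,"ay":0,"az":4,"hand":85},
    {"x":6,"y":-2.8,"z":0,"ax":0,"ay":0,"az":4,"hand":85},
    {"x":6,"y":-2.8,"z":0,"ax":0,"ay":0,"az":4,"hand":85},
    {"x":6,"y":-2.8,"z":0,"ax":0,"ay":0,"az":4,"hand":85},
  ],
)

```text
clock: 2.0
eef_pos: [400.3, -155.3, 449.7]
tcp_rot: [-3.139, 0.001, 0.001]
contact_force: [0.5, -1.1, -0.4]
opening: 0.992
grasp_force: 0.0
```

```bash
python3 - <<'E'
from h import *
s=monitor.sense();print(s['qpos'].round(2))
print(mv(565,-76,150,-0.48))
E
```

```text
[-0.37 -0.11  1.7   0.    1.56  1.2 ]
(array([ 3.303, -1.571,  5.992]), array([-0.017,  0.018,  4.591]))
```

Emit:
drive_tool(
  plan=[
    {"x":0.7,"y":-0.3,"z":0.7,"ax":0,"ay":0,"az":1,"hand":70},
    {"x":1.4,"y":-0.7,"z":1.4,"ax":0,"ay":0,"az":2,"hand":70},
    {"x":2.1,"y":-1.0,"z":2.1,"ax":0,"ay":0,"az":3,"hand":70},
    {"x":2.8,"y":-1.3,"z":2.8,"ax":0,"ay":0,"az":4,"hand":70},
    {"x":3.3,"y":-1.57,"z":3.6,"ax":0,"ay":0,"az":4.6,"hand":70},
    {"x":3.3,"y":-1.57,"z":4.6,"ax":0,"ay":0,"az":4.6,"hand":70},
    {"x":3.3,"y":-1.57,"z":5.6,"ax":0,"ay":0,"az":4.6,"hand":70},
    {"x":3.3,"y":-1.57,"z":6.6,"ax":0,"ay":0,"az":4.6,"hand":70},
  ],
)

```text
clock: 2.8
eef_pos: [562.4, -80.9, 124.2]
tcp_rot: [3.141, 0.001, -0.486]
contact_force: [-0.7, -0.1, -0.1]
opening: 0.818
grasp_force: 0.0
```

Emit:
drive_tool(
  plan=[
    {"x":0,"y":0,"z":0.6,"ax":0,"ay":0,"az":0,"hand":70},
    {"x":0,"y":0,"z":1.2,"ax":0,"ay":0,"az":0,"hand":70},
    {"x":0,"y":0,"z":1.6,"ax":0,"ay":0,"az":0,"hand":70},
    {"x":0,"y":0,"z":1.6,"ax":0,"ay":0,"az":0,"hand":70},
    {"x":0,"y":0,"z":1.6,"ax":0,"ay":0,"az":0,"hand":70},
  ],
)

```text
clock: 3.3
eef_pos: [562.4, -80.9, 46.7]
tcp_rot: [3.141, 0.002, -0.486]
contact_force: [0.5, -1.1, 0.0]
opening: 0.821
grasp_force: 0.0
```

```bash
python3 - <<'E'
from h import *
s=monitor.sense();print(s['qpos'].round(2))
print(mv(565,-76,-2,-0.482))
E
```

```text
[-0.15  0.51  1.89 -0.    0.75  1.91]
(array([ 0.002, -0.112,  0.974]), array([ 0.006,  0.014, -0.04 ]))
```

Emit:
drive_tool(
  plan=[
    {"x":0,"y":-0.11,"z":0.4,"ax":0,"ay":0,"az":0,"hand":70},
    {"x":0,"y":-0.11,"z":0.7,"ax":0,"ay":0,"az":0,"hand":70},
    {"x":0,"y":-0.11,"z":0.9,"ax":0,"ay":0,"az":0,"hand":70},
    {"x":0,"y":-0.11,"z":0.97,"ax":0,"ay":0,"az":0,"hand":70},
    {"x":0,"y":-0.11,"z":0.97,"ax":0,"ay":0,"az":0,"hand":70},
  ],
)

```text
clock: 3.8
eef_pos: [565.1, -75.7, -1.4]
tcp_rot: [3.141, 0.001, -0.486]
contact_force: [0.9, -0.3, 0.5]
opening: 0.824
grasp_force: 0.0
```

Emit:
drive_tool(
  plan=[
    {"x":0,"y":0,"z":0,"ax":0,"ay":0,"az":0,"hand":45},
    {"x":0,"y":0,"z":0,"ax":0,"ay":0,"az":0,"hand":45},
    {"x":0,"y":0,"z":0,"ax":0,"ay":0,"az":0,"hand":45},
    {"x":0,"y":0,"z":0,"ax":0,"ay":0,"az":0,"hand":45},
    {"x":0,"y":0,"z":0,"ax":0,"ay":0,"az":0,"hand":40},
    {"x":0,"y":0,"z":0,"ax":0,"ay":0,"az":0,"hand":40},
  ],
  grip_force=60,
)

```text
clock: 4.4
eef_pos: [566.0, -75.6, 0.1]
tcp_rot: [-3.141, -0.001, -0.486]
contact_force: [-1.2, 0.4, 8.0]
opening: 0.554
grasp_force: 60.3
```

Emit:
drive_tool(
  plan=[
    {"x":0,"y":0,"z":-0.4,"ax":0,"ay":0,"az":0,"hand":40},
    {"x":0,"y":0,"z":-1,"ax":0,"ay":0,"az":0,"hand":40},
    {"x":0,"y":0,"z":-1.8,"ax":0,"ay":0,"az":0,"hand":40},
    {"x":0,"y":0,"z":-2.4,"ax":0,"ay":0,"az":0,"hand":40},
    {"x":0,"y":0,"z":-2.4,"ax":0,"ay":0,"az":0,"hand":40},
  ],
)

```text
clock: 4.9
eef_pos: [568.1, -76.0, 123.4]
tcp_rot: [-3.139, -0.007, -0.486]
contact_force: [0.2, -0.7, -3.2]
opening: 0.55
grasp_force: 62.7
```

```bash
python3 - <<'E'
from h import *
print(mv(587,170,120,-0.228),mv(587,170,5,-0.228))
E
```

```text
(array([-1.963, -4.526,  0.066]), array([-0.016, -0.071, -2.461])) (array([-1.98 , -4.52 ,  2.366]), array([-0.016, -0.071, -2.461]))
```

Emit:
drive_tool(
  plan=[
    {"x":-0.3,"y":-0.7,"z":0,"ax":0,"ay":0,"az":-0.4,"hand":40},
    {"x":-0.6,"y":-1.4,"z":0,"ax":0,"ay":0,"az":-0.8,"hand":40},
    {"x":-0.9,"y":-2.1,"z":0,"ax":0,"ay":0,"az":-1.2,"hand":40},
    {"x":-1.2,"y":-2.8,"z":0,"ax":0,"ay":0,"az":-1.6,"hand":40},
    {"x":-1.5,"y":-3.5,"z":0,"ax":0,"ay":0,"az":-2,"hand":40},
    {"x":-1.8,"y":-4.2,"z":0,"ax":0,"ay":0,"az":-2.46,"hand":40},
    {"x":-1.96,"y":-4.52,"z":0,"ax":0,"ay":0,"az":-2.46,"hand":40},
    {"x":-1.96,"y":-4.52,"z":0,"ax":0,"ay":0,"az":-2.46,"hand":40},
  ],
)

```text
clock: 5.7
eef_pos: [583.6, 172.0, 117.8]
tcp_rot: [3.141, 0.001, -0.226]
contact_force: [0.3, 0.3, -3.2]
opening: 0.55
grasp_force: 62.8
```

Emit:
drive_tool(
  plan=[
    {"x":0,"y":0,"z":0,"ax":0,"ay":0,"az":0,"hand":40},
    {"x":0,"y":0,"z":0.6,"ax":0,"ay":0,"az":0,"hand":40},
    {"x":0,"y":0,"z":1.2,"ax":0,"ay":0,"az":0,"hand":40},
    {"x":0,"y":0,"z":1.7,"ax":0,"ay":0,"az":0,"hand":40},
    {"x":0,"y":0,"z":1.7,"ax":0,"ay":0,"az":0,"hand":40},
  ],
)

```text
clock: 6.2
eef_pos: [581.3, 167.6, 30.5]
tcp_rot: [3.138, 0.006, -0.23]
contact_force: [-1.6, -0.1, -3.3]
opening: 0.548
grasp_force: 63.1
```

```bash
python3 - <<'E'
from h import *
print(mv(587,170,5,-0.228));s=monitor.sense();print(s['qpos'].round(2),s['contact_force'])
E
```

```text
(array([ 0.102, -0.074,  0.509]), array([ 0.034,  0.056, -0.02 ]))
[ 0.28  0.57  1.81 -0.    0.77  2.08] [-1.61009042 -0.14026906 -3.32655656]
```

Emit:
drive_tool(
  plan=[
    {"x":0.05,"y":0,"z":0.25,"ax":0,"ay":0,"az":0,"hand":40},
    {"x":0.1,"y":0,"z":0.45,"ax":0,"ay":0,"az":0,"hand":40},
    {"x":0.1,"y":0,"z":0.5,"ax":0,"ay":0,"az":0,"hand":40},
    {"x":0.1,"y":0,"z":0.5,"ax":0,"ay":0,"az":0,"hand":40},
  ],
)

```text
clock: 6.6
eef_pos: [589.2, 168.8, 8.8]
tcp_rot: [3.142, 0.0, -0.228]
contact_force: [-0.4, -0.1, -2.9]
opening: 0.548
grasp_force: 63.1
```

Emit:
drive_tool(
  plan=[
    {"x":0,"y":0,"z":0,"ax":0,"ay":0,"az":0,"hand":62},
    {"x":0,"y":0,"z":0,"ax":0,"ay":0,"az":0,"hand":62},
    {"x":0,"y":0,"z":0,"ax":0,"ay":0,"az":0,"hand":62},
    {"x":0,"y":0,"z":-0.6,"ax":0,"ay":0,"az":0,"hand":62},
    {"x":0,"y":0,"z":-1.4,"ax":0,"ay":0,"az":0,"hand":62},
    {"x":0,"y":0,"z":-2,"ax":0,"ay":0,"az":0,"hand":62},
    {"x":0,"y":0,"z":-2,"ax":0,"ay":0,"az":0,"hand":62},
  ],
)

```text
clock: 7.3
eef_pos: [592.1, 169.9, 113.8]
tcp_rot: [-3.138, -0.007, -0.228]
contact_force: [-0.1, 0.0, -0.4]
opening: 0.726
grasp_force: 0.0
```

```bash
python3 - <<'E'
from h import *
print(mv(575,26,60,-0.274));s=monitor.sense();print(s['qpos'].round(2),s['contact_force'])
E
```

```text
(array([0.31 , 2.884, 1.067]), array([-0.039, -0.067,  0.439]))
[ 0.28  0.46  1.75 -0.    0.91  2.08] [-0.10696972  0.00671975 -0.37072178]
```

Emit:
drive_tool(
  plan=[
    {"x":0.1,"y":0.8,"z":0,"ax":0,"ay":0,"az":0.2,"hand":40},
    {"x":0.2,"y":1.6,"z":0,"ax":0,"ay":0,"az":0.44,"hand":40},
    {"x":0.3,"y":2.4,"z":0,"ax":0,"ay":0,"az":0.44,"hand":40},
    {"x":0.31,"y":2.88,"z":0.2,"ax":0,"ay":0,"az":0.44,"hand":40},
    {"x":0.31,"y":2.88,"z":0.9,"ax":0,"ay":0,"az":0.44,"hand":40},
    {"x":0.31,"y":2.88,"z":1.3,"ax":0,"ay":0,"az":0.44,"hand":40},
    {"x":0.31,"y":2.88,"z":1.3,"ax":0,"ay":0,"az":0.44,"hand":40},
    {"x":0.31,"y":2.88,"z":1.3,"ax":0,"ay":0,"az":0.44,"hand":40},
  ],
)

```text
clock: 8.1
eef_pos: [571.4, 25.2, 43.7]
tcp_rot: [3.141, 0.001, -0.274]
contact_force: [-0.5, 0.3, 0.5]
opening: 0.467
grasp_force: 0.0
```

```bash
python3 - <<'E'
from h import *
print(mv(575,26,2,-0.274));s=monitor.sense();print(s['eef_pos'],s['qpos'].round(2),s['contact_force'])
E
```

```text
(array([ 0.066, -0.034,  0.835]), array([ 0.003,  0.008, -0.001]))
[571.40205979  25.23260777  43.7349289 ] [ 0.04  0.51  1.88 -0.    0.75  1.89] [-0.47593659  0.25269364  0.48032599]
```

Emit:
drive_tool(
  plan=[
    {"x":0.06,"y":-0.02,"z":0.4,"ax":0,"ay":0,"az":0,"hand":40},
    {"x":0.06,"y":-0.02,"z":0.7,"ax":0,"ay":0,"az":0,"hand":40},
    {"x":0.06,"y":-0.02,"z":0.82,"ax":0,"ay":0,"az":0,"hand":40},
    {"x":0.06,"y":-0.02,"z":0.82,"ax":0,"ay":0,"az":0,"hand":40},
    {"x":0.06,"y":-0.02,"z":0.82,"ax":0,"ay":0,"az":0,"hand":40},
  ],
)

```text
clock: 8.6
eef_pos: [574.9, 25.4, 3.3]
tcp_rot: [-3.142, -0.0, -0.274]
contact_force: [-0.7, 0.1, -0.1]
opening: 0.467
grasp_force: 0.0
```

Emit:
drive_tool(
  plan=[
    {"x":0,"y":0,"z":0,"ax":0,"ay":0,"az":0,"hand":5},
    {"x":0,"y":0,"z":0,"ax":0,"ay":0,"az":0,"hand":5},
    {"x":0,"y":0,"z":0,"ax":0,"ay":0,"az":0,"hand":5},
    {"x":0,"y":0,"z":0,"ax":0,"ay":0,"az":0,"hand":5},
    {"x":0,"y":0,"z":0,"ax":0,"ay":0,"az":0,"hand":5},
    {"x":0,"y":0,"z":0,"ax":0,"ay":0,"az":0,"hand":5},
  ],
  grip_force=40,
)

```text
clock: 9.2
eef_pos: [575.3, 25.3, 3.6]
tcp_rot: [-3.141, -0.001, -0.274]
contact_force: [-1.1, -0.0, 5.3]
opening: 0.114
grasp_force: 40.0
```

Emit:
drive_tool(
  plan=[
    {"x":0,"y":0,"z":-0.4,"ax":0,"ay":0,"az":0,"hand":5},
    {"x":0,"y":0,"z":-1,"ax":0,"ay":0,"az":0,"hand":5},
    {"x":0,"y":0,"z":-1.8,"ax":0,"ay":0,"az":0,"hand":5},
    {"x":0,"y":0,"z":-2.2,"ax":0,"ay":0,"az":0,"hand":5},
    {"x":0,"y":0,"z":-2.2,"ax":0,"ay":0,"az":0,"hand":5},
  ],
)

```text
clock: 9.7
eef_pos: [576.9, 25.4, 116.2]
tcp_rot: [-3.14, -0.006, -0.274]
contact_force: [0.7, -0.2, -0.5]
opening: 0.108
grasp_force: 39.2
```

```bash
python3 - <<'E'
from h import *
print(mv(466,-217,110,-0.215));s=monitor.sense();print(s['eef_pos'],s['contact_force'])
E
```

```text
(array([-0.823,  5.267,  0.109]), array([-0.016, -0.053, -0.566]))
[576.9237011   25.37739901 116.16896589] [ 0.74576926 -0.16675587 -0.50408481]
```

Emit:
drive_tool(
  plan=[
    {"x":-0.13,"y":0.85,"z":0,"ax":0,"ay":0,"az":-0.1,"hand":5},
    {"x":-0.26,"y":1.7,"z":0,"ax":0,"ay":0,"az":-0.2,"hand":5},
    {"x":-0.4,"y":2.55,"z":0,"ax":0,"ay":0,"az":-0.3,"hand":5},
    {"x":-0.53,"y":3.4,"z":0,"ax":0,"ay":0,"az":-0.4,"hand":5},
    {"x":-0.66,"y":4.25,"z":0,"ax":0,"ay":0,"az":-0.5,"hand":5},
    {"x":-0.8,"y":5.0,"z":0,"ax":0,"ay":0,"az":-0.56,"hand":5},
    {"x":-0.82,"y":5.27,"z":0,"ax":0,"ay":0,"az":-0.56,"hand":5},
    {"x":-0.82,"y":5.27,"z":0,"ax":0,"ay":0,"az":-0.56,"hand":5},
  ],
)

```text
clock: 10.5
eef_pos: [463.0, -218.4, 112.1]
tcp_rot: [-3.141, 0.001, -0.219]
contact_force: [0.4, 1.1, -0.9]
opening: 0.108
grasp_force: 39.3
```

Emit:
drive_tool(
  plan=[
    {"x":0,"y":0,"z":0,"ax":0,"ay":0,"az":0,"hand":5},
    {"x":0,"y":0,"z":0.7,"ax":0,"ay":0,"az":0,"hand":5},
    {"x":0,"y":0,"z":1.4,"ax":0,"ay":0,"az":0,"hand":5},
    {"x":0,"y":0,"z":1.7,"ax":0,"ay":0,"az":0,"hand":5},
    {"x":0,"y":0,"z":1.7,"ax":0,"ay":0,"az":0,"hand":5},
    {"x":0,"y":0,"z":1.7,"ax":0,"ay":0,"az":0,"hand":5},
  ],
)

```text
clock: 11.1
eef_pos: [464.5, -216.3, 27.9]
tcp_rot: [-3.141, 0.0, -0.214]
contact_force: [-0.5, -0.8, -0.5]
opening: 0.115
grasp_force: 39.3
```

```bash
python3 - <<'E'
from h import *
print(mv(466,-217,7,-0.215));s=monitor.sense();print(s['eef_pos'],s['contact_force'])
snap('top','top1');im=cv2.imread('pics/top1.png');cv2.imwrite('pics/top1c.png',im[170:400,170:530])
E
```

```text
(array([0.033, 0.007, 0.418]), array([-0.002,  0.004,  0.007]))
[ 464.47010087 -216.30530552   27.89613031] [-0.53028212 -0.78004486 -0.47850176]
```

View pics/top1c.png

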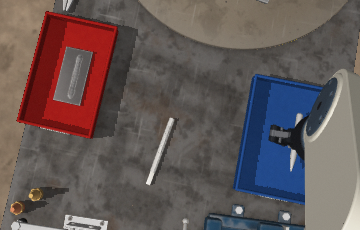

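The plate lies flat in the red tray at crop (71,76). The punch is in the gripper, inside the blue tray at crop (293,140), and the soapstone hasn't moved. I'll lower and release.

Emit:
drive_tool(
  plan=[
    {"x":0.03,"y":0,"z":0.25,"ax":0,"ay":0,"az":0,"hand":5},
    {"x":0.03,"y":0,"z":0.41,"ax":0,"ay":0,"az":0,"hand":5},
    {"x":0.03,"y":0,"z":0.41,"ax":0,"ay":0,"az":0,"hand":5},
    {"x":0.03,"y":0,"z":0.41,"ax":0,"ay":0,"az":0,"hand":5},
  ],
)

```text
clock: 11.55
eef_pos: [465.3, -217.5, 7.1]
tcp_rot: [-3.142, 0.0, -0.216]
contact_force: [-0.3, 0.1, -0.6]
opening: 0.108
grasp_force: 39.3
```

Emit:
drive_tool(
  plan=[
    {"x":0,"y":0,"z":0,"ax":0,"ay":0,"az":0,"hand":30},
    {"x":0,"y":0,"z":0,"ax":0,"ay":0,"az":0,"hand":30},
    {"x":0,"y":0,"z":0,"ax":0,"ay":0,"az":0,"hand":30},
    {"x":0,"y":0,"z":0,"ax":0,"ay":0,"az":0,"hand":30},
    {"x":0,"y":0,"z":-0.6,"ax":0,"ay":0,"az":0,"hand":30},
    {"x":0,"y":0,"z":-1.4,"ax":0,"ay":0,"az":0,"hand":30},
    {"x":0,"y":0,"z":-2,"ax":0,"ay":0,"az":0,"hand":30},
    {"x":0,"y":0,"z":-2,"ax":0,"ay":0,"az":0,"hand":30},
  ],
)

```text
clock: 12.35
eef_pos: [467.9, -218.7, 111.3]
tcp_rot: [3.14, -0.007, -0.216]
contact_force: [-0.8, 0.3, 0.1]
opening: 0.349
grasp_force: 0.0
```

```bash
python3 - <<'E'
from h import *
print(mv(453,13,60,-0.367));s=monitor.sense();print(s['eef_pos'],s['contact_force'])
E
```

```text
(array([-1.289, -4.465,  1.009]), array([ 0.01 , -0.065,  1.446]))
[ 467.86643763 -218.73808192  111.25096843] [-0.77044554  0.31358202  0.05584201]
```

Emit:
drive_tool(
  plan=[
    {"x":-0.25,"y":-0.9,"z":0,"ax":0,"ay":0,"az":0.4,"hand":40},
    {"x":-0.5,"y":-1.8,"z":0,"ax":0,"ay":0,"az":0.8,"hand":40},
    {"x":-0.75,"y":-2.7,"z":0,"ax":0,"ay":0,"az":1.2,"hand":40},
    {"x":-1,"y":-3.6,"z":0,"ax":0,"ay":0,"az":1.44,"hand":40},
    {"x":-1.29,"y":-4.46,"z":0,"ax":0,"ay":0,"az":1.44,"hand":40},
    {"x":-1.29,"y":-4.46,"z":0.7,"ax":0,"ay":0,"az":1.44,"hand":40},
    {"x":-1.29,"y":-4.46,"z":1.2,"ax":0,"ay":0,"az":1.44,"hand":40},
    {"x":-1.29,"y":-4.46,"z":1.2,"ax":0,"ay":0,"az":1.44,"hand":40},
  ],
)

```text
clock: 13.15
eef_pos: [447.4, 14.5, 44.6]
tcp_rot: [3.139, 0.005, -0.365]
contact_force: [0.1, 0.8, 0.5]
opening: 0.47
grasp_force: 0.0
```

Emit:
drive_tool(
  plan=[
    {"x":0,"y":0,"z":0,"ax":0,"ay":0,"az":0,"hand":40},
    {"x":0,"y":0,"z":0,"ax":0,"ay":0,"az":0,"hand":40},
  ],
)

```text
clock: 13.35
eef_pos: [450.8, 13.8, 48.2]
tcp_rot: [-3.141, -0.001, -0.367]
contact_force: [0.4, -0.5, 1.0]
opening: 0.466
grasp_force: 0.0
```

```bash
python3 - <<'E'
from h import *
print(mv(452.5,13,2.5,-0.367));s=monitor.sense();print(s['eef_pos'],s['contact_force'])
E
```

```text
(array([0.037, 0.003, 0.913]), array([-0.004, -0.009, -0.   ]))
[450.76803104  13.78422485  48.1597262 ] [ 0.36393332 -0.46592401  0.99857339]
```

Emit:
drive_tool(
  plan=[
    {"x":0.03,"y":0,"z":0.4,"ax":0,"ay":0,"az":0,"hand":40},
    {"x":0.03,"y":0,"z":0.75,"ax":0,"ay":0,"az":0,"hand":40},
    {"x":0.03,"y":0,"z":0.91,"ax":0,"ay":0,"az":0,"hand":40},
    {"x":0.03,"y":0,"z":0.91,"ax":0,"ay":0,"az":0,"hand":40},
    {"x":0.03,"y":0,"z":0.91,"ax":0,"ay":0,"az":0,"hand":40},
  ],
)

```text
clock: 13.85
eef_pos: [452.0, 13.4, 2.6]
tcp_rot: [-3.141, -0.001, -0.367]
contact_force: [0.3, 0.1, 0.1]
opening: 0.463
grasp_force: 0.0
```

Emit:
drive_tool(
  plan=[
    {"x":0,"y":0,"z":0,"ax":0,"ay":0,"az":0,"hand":5},
    {"x":0,"y":0,"z":0,"ax":0,"ay":0,"az":0,"hand":5},
    {"x":0,"y":0,"z":0,"ax":0,"ay":0,"az":0,"hand":5},
    {"x":0,"y":0,"z":0,"ax":0,"ay":0,"az":0,"hand":5},
    {"x":0,"y":0,"z":0,"ax":0,"ay":0,"az":0,"hand":5},
    {"x":0,"y":0,"z":0,"ax":0,"ay":0,"az":0,"hand":5},
  ],
  grip_force=40,
)

```text
clock: 14.45
eef_pos: [452.0, 13.6, 2.6]
tcp_rot: [-3.141, -0.001, -0.366]
contact_force: [-1.0, -0.6, 7.0]
opening: 0.094
grasp_force: 39.1
```

Emit:
drive_tool(
  plan=[
    {"x":0,"y":0,"z":-0.4,"ax":0,"ay":0,"az":0,"hand":5},
    {"x":0,"y":0,"z":-1,"ax":0,"ay":0,"az":0,"hand":5},
    {"x":0,"y":0,"z":-1.8,"ax":0,"ay":0,"az":0,"hand":5},
    {"x":0,"y":0,"z":-2.2,"ax":0,"ay":0,"az":0,"hand":5},
    {"x":0,"y":0,"z":-2.2,"ax":0,"ay":0,"az":0,"hand":5},
    {"x":0,"y":0,"z":-2.2,"ax":0,"ay":0,"az":0,"hand":5},
  ],
)

```text
clock: 15.05
eef_pos: [451.6, 13.6, 112.1]
tcp_rot: [-3.141, -0.001, -0.366]
contact_force: [-0.2, 0.4, -0.3]
opening: 0.094
grasp_force: 39.4
```

```bash
python3 - <<'E'
from h import *
print(mv(475,-176.5,110,-0.215));s=monitor.sense();print(s['eef_pos'],s['contact_force'])
E
```

```text
(array([1.799, 3.381, 0.042]), array([-0.003, -0.01 , -1.445]))
[451.58474839  13.55658174 112.06932409] [-0.17255226  0.43646962 -0.33103833]
```

Emit:
drive_tool(
  plan=[
    {"x":0.36,"y":0.68,"z":0,"ax":0,"ay":0,"az":-0.3,"hand":5},
    {"x":0.72,"y":1.36,"z":0,"ax":0,"ay":0,"az":-0.6,"hand":5},
    {"x":1.08,"y":2.04,"z":0,"ax":0,"ay":0,"az":-0.9,"hand":5},
    {"x":1.44,"y":2.72,"z":0,"ax":0,"ay":0,"az":-1.2,"hand":5},
    {"x":1.8,"y":3.38,"z":0,"ax":0,"ay":0,"az":-1.44,"hand":5},
    {"x":1.8,"y":3.38,"z":0,"ax":0,"ay":0,"az":-1.44,"hand":5},
    {"x":1.8,"y":3.38,"z":0,"ax":0,"ay":0,"az":-1.44,"hand":5},
  ],
)

```text
clock: 15.75
eef_pos: [473.8, -176.7, 110.3]
tcp_rot: [-3.141, 0.003, -0.218]
contact_force: [-0.6, 0.7, 0.5]
opening: 0.093
grasp_force: 39.4
```

Emit:
drive_tool(
  plan=[
    {"x":0,"y":0,"z":0.7,"ax":0,"ay":0,"az":0,"hand":5},
    {"x":0,"y":0,"z":1.4,"ax":0,"ay":0,"az":0,"hand":5},
    {"x":0,"y":0,"z":1.8,"ax":0,"ay":0,"az":0,"hand":5},
    {"x":0,"y":0,"z":2.1,"ax":0,"ay":0,"az":0,"hand":5},
    {"x":0,"y":0,"z":2.1,"ax":0,"ay":0,"az":0,"hand":5},
    {"x":0,"y":0,"z":2.1,"ax":0,"ay":0,"az":0,"hand":5},
  ],
)

```text
clock: 16.35
eef_pos: [474.0, -175.0, 5.9]
tcp_rot: [-3.141, 0.002, -0.215]
contact_force: [-0.7, -0.1, 0.6]
opening: 0.091
grasp_force: 42.3
```

Emit:
drive_tool(
  plan=[
    {"x":0,"y":0,"z":0,"ax":0,"ay":0,"az":0,"hand":30},
    {"x":0,"y":0,"z":0,"ax":0,"ay":0,"az":0,"hand":30},
    {"x":0,"y":0,"z":0,"ax":0,"ay":0,"az":0,"hand":30},
    {"x":0,"y":0,"z":0,"ax":0,"ay":0,"az":0,"hand":30},
    {"x":0,"y":0,"z":-0.6,"ax":0,"ay":0,"az":0,"hand":30},
    {"x":0,"y":0,"z":-1.4,"ax":0,"ay":0,"az":0,"hand":30},
    {"x":0,"y":0,"z":-2.2,"ax":0,"ay":0,"az":0,"hand":30},
    {"x":0,"y":0,"z":-3,"ax":0,"ay":0,"az":0,"hand":30},
  ],
)

```text
clock: 17.15
eef_pos: [474.6, -176.4, 158.5]
tcp_rot: [-3.142, 0.0, -0.216]
contact_force: [0.2, -1.0, 0.4]
opening: 0.348
grasp_force: 0.0
```

Emit:
drive_tool(
  plan=[
    {"x":0,"y":-0.8,"z":-0.5,"ax":0,"ay":0,"az":0,"hand":30},
    {"x":0,"y":-1.6,"z":-1,"ax":0,"ay":0,"az":0,"hand":30},
    {"x":0,"y":-2.4,"z":-1.5,"ax":0,"ay":0,"az":0,"hand":30},
    {"x":0,"y":-3.2,"z":-2,"ax":0,"ay":0,"az":0,"hand":30},
    {"x":0,"y":-4,"z":-2,"ax":0,"ay":0,"az":0,"hand":30},
    {"x":0,"y":-4,"z":-2,"ax":0,"ay":0,"az":0,"hand":30},
    {"x":0,"y":-4,"z":-2,"ax":0,"ay":0,"az":0,"hand":30},
  ],
)

```text
clock: 17.85
eef_pos: [517.5, 19.5, 256.9]
tcp_rot: [3.141, 0.0, -0.213]
contact_force: [-0.2, -0.5, -0.7]
opening: 0.356
grasp_force: 0.0
```

```bash
python3 - <<'E'
from h import *
snap('top','top2')
E
```

```text
(no output)
```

View pics/top2.png

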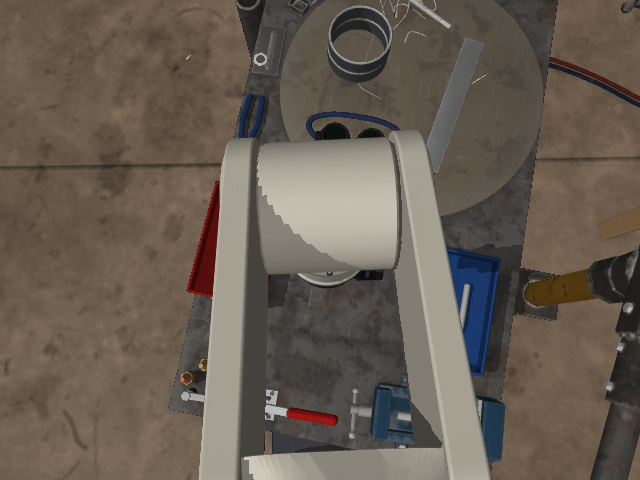

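The arm hides most of the top view, but the punch shows in the blue tray at (464,308). I'll check the soapstone with the scene camera.

```bash
python3 - <<'E'
from h import *
im=snap('scene','scene2');cv2.imwrite('pics/scene2c.png',cv2.resize(cv2.imread('pics/scene2.png')[180:400,190:510],None,fx=2,fy=2))
print(monitor.sense()['qvel'])
E
```

```text
[-0.01618196  0.00061405  0.0030879   0.00263319 -0.00037061  0.00234767]
```

View pics/scene2c.png

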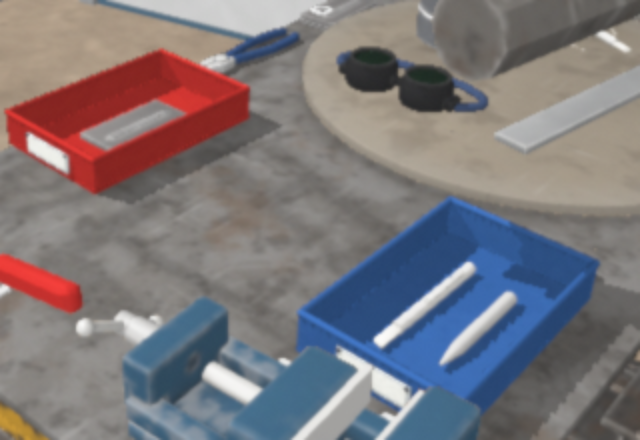

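The plate lies flat in the red tray at crop (133,125). The soapstone (425,305) and the punch (478,328) both lie flat in the blue tray, and the goggles and pliers look undisturbed.

```bash
python3 -c "
from rig import r
print(r.sign_off())"
```

```text
the job is handed in; nothing more can be done
None
```

The job is handed in at about 18 s: the plate is lying flat in the red tray, and the punch and soapstone holder are flat in the blue tray. The goggles, pliers and nozzles looked undisturbed in the pictures; the hand-in call returned no verdict.

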